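Fit and lock the keeper rod of a slanted wafer cassette

TASK

Secure the wafers in the cassette on the slanted stand before it is carried off: take the keeper rod from its rest, slide it down through the holes of both end walls until its collar sits home against the upper wall, then swing the steel catch over so that it is fully shut behind the collar. Do not press on the wafers, and leave the loupe, the round wafer carrier and the gel box lying where they are.

Things in the scene. Friction and masses are not known exactly. Their poses are not given: they have to be found in the camera images.
- keeper_rod: Loose rod, 237 mm long, 80 g. Origin: on its axis at the collar's front face (comes to sit on the cassette wall); x axis along the rod to the tip. Along x in mm: grey ribbed handle, 16 dia, -75..-22; neck, 12 dia, -22..-5; collar, 24 dia, -5..0; steel shaft, 10 dia, 0..162, its last 14 tapered to a 4 dia tip. Lies level in the rest's notches, axis 45 mm above the bench, handle overhanging freely.
- rod_grip (a point): Point on the rod's axis inside the handle, 52 mm behind the collar face (rod x = -52 mm): the place to grip it.
- rod_tip (a point): End of the rod's tapered tip, on its axis (rod x = +162 mm).
- rod_rest: White plastic rest fixed to the bench: base 142 x 56 mm, two V-notched uprights 12 mm thick at x = -55 and +55 mm, 48 mm high. Origin: centre of its underside; x runs along the lying rod from handle to tip, z is up. The rod is lifted straight up out of the notches.
- cassette: White cassette, 140 x 113 x 147 mm (y, x, z), fixed on a slanted stand. Origin: centre of its underside, 52 mm above the bench. y axis: along the wafer row, 30 degrees downhill to the robot's left; x: level, away from the robot; z: its own up. End walls y = -70..-58 (upper) and 58..70 mm (lower), 78 mm wide at the hole, top z = 147; each has a 13 mm round through hole at x = 0, z = 124.
- hole_upper (a point): Centre of the upper hole's outer mouth, where the rod enters along the cassette's +y (cassette frame x = 0, y = -70, z = 124 mm). With the collar home the rod's origin is here and its x axis is the cassette's y axis (1.5 mm play all round). Same axes as the cassette.
- hole_lower (a point): Centre of the lower hole's inner mouth, the second hole on the rod's way (cassette frame x = 0, y = +58, z = 124 mm). With the collar home the rod's tip is 34 mm past it, at y = +92. Same axes as the cassette.
- wafers: The 11 thin dark wafers, 100 mm in diameter, fixed in the cassette; not to be pressed. Same origin and axes as the cassette; they reach up to z = 112 mm, 7 mm below the inserted rod.
- catch (a joint): Angle of the steel swing catch outside the upper wall, rad: 0 shut, 2.05 fully open (starts at 1.75 to 2.0, swung up and over to the robot's side). In the layer y = -82..-78 mm of the cassette frame, so it passes behind the collar (which ends at y = -75) only if the rod is home; its notch then straddles the neck. Friction (0.02 N m) holds it at any angle; about 1 N at its free end moves it.
- catch_pivot (a point): Pivot of the catch: cassette frame x = -26, y = -78, z = 124 mm, on the robot's side of the hole; the pivot axis is parallel to the cassette's y. From here the shut catch points along the cassette's +x across the rod, its bar's top edge at z = 141 mm.
- catch_tab (a point): Where to push: near the free end, on the outer (when shut, upper) face of the flange that runs along the catch, 48 x 20 x 3 mm, bent outwards from the wall, with a 4 mm upturned end. At catch angle a it is at cassette frame x = -26 + 50 cos(a + 0.347), y = -90, z = 124 + 50 sin(a + 0.347) mm. Shut: x = 21, z = 141, the flange spanning x = -16..32, y = -100..-80. Push to +x, then down.
- loupe: Bystander: black round loupe, 44 mm in diameter, 35 mm high, loose on the bench. Origin: centre of its underside.
- coin_carrier: Bystander: flat white round single-wafer carrier, 70 mm in diameter, 14 mm high, loose. Origin: centre of its underside.
- gel_box: Bystander: flat black square gel box, 52 x 52 x 14 mm, loose. Origin: centre of its underside.

How it is judged:
By the outcome, as a careful person would: the job done as asked, in the order asked, and still so for the second after the job is handed in, with the robot touching nothing.
It also fails if it takes over 58 s, if anything falls off the work surface, if the arm or the gripper's body presses on something with over 40 N, if the wrist force passes 120 N, or if a joint passes its speed limit or range.

ROBOT

A 6-joint arm with a two-finger parallel gripper is mounted at the origin on a cart in front of the work surface, level with it; the furniture and walls round the work are solid. World frame = base frame: x ahead of the robot, y to its left, z up, the work surface at z = 0. Lengths are in mm, angles in rad, forces in N, time in s.
With the tool pointing down it reaches from about 350 to 975 mm from the base axis. Payload 7.1 kg.
Tool frame: the origin (TCP) lies midway between the tips of the shut fingers; the grasp point (between the pads) lies 19 mm behind it (ctrl.grip_depth is the distance from the TCP to the grasp point, in mm); z points along the fingers, y is the line along which they close (so a half turn about z gives the same grasp; the last joint's range is limited). The gripper opens to 88 mm and grips with 3 to 60 N. Pads are 20 mm wide; open, the fingers measure 115 mm over their backs; the gripper's body (75 mm by 178 mm) begins 61 mm behind the grasp point.
Start: joints at [-1.282, 0.423, 1.63, -0, 1.089, -0.019], TCP at [189.369, -595.604, 222.675] pointing down, gripper open.
Joint ranges: [-3, 3], [-0.9, 2.11], [0.09, 2.58], [-1.31, 4.45], [0.11, 2.69], [-2.54, 2.54]. Speed limits (rad/s): [2.39, 2.39, 3.01, 3.14, 3.14, 3.14].

INTERFACE

Orientations are given as a rotation vector (axis times angle).
In Python, from workcell import get_obs, vision, ctrl gives the robot as it stands.
- The arm moves only by the tool step_arm, never from a script. Its argument "plan" is a list of rows, each a list of 7 numbers: the opening, from -1 (shut) to 1 (fully open), then the shift along the tool's x, y, z as a fraction of full scale, then the turn, a rotation vector about the tool's x, y, z as a fraction of full scale. In form: [[fingers, dx, dy, dz, wx, wy, wz], ...]. A call has 1 to 20 rows; each row shifts and turns the commanded pose from where the row before left it, along the tool's axes as they then stand; what a row does not reach is not made up. Full scale, the value 1, is 50 mm for a shift and 0.12 rad for a turn. A row lasts 1/8 s, in which the tool goes at most 62.5 mm and 10.7 degrees, less where a joint would pass 70% of its speed; a pose out of reach is approached as far as the arm can. A call with a number of a shift or a turn outside -1 to 1 is refused whole. A call with a gripper value outside its range is refused whole. The fingers move at their own pace and stop on an object; the grip force is fixed at half the most. Time passes only in rows, so rows that do not move let the fingers close. It gives the time, the measured TCP pose, the force, the opening and the grip force at its end, in the units of the state.
- get_obs(): the state, without advancing time (a new reading comes with each control period).
- vision.get_image(name): name is "scene" or "side" or "wrist"; returns a dict with "pixels" (400x640x3 uint8, red, green, blue), "depth" (400x640 float32, mm along the optical axis (not along the pixel's ray), 0 where there is no reading), "fx", "fy", "cx", "cy" (pixels), "k1" (the pictures are not rectified: a ray, as slopes to the right and down, at radius r is drawn at 1 + k1 r^2 times it, then the intrinsics apply), "T" (4x4, takes a point from camera to world coordinates); the wrist camera has in their place "T_tool_cam" (4x4, takes a point from camera to tool coordinates, whose origin is the TCP and whose axes are the flange's). Camera axes: x right, y down, z forward; pixel columns grow to the right and rows downward; lengths in mm; the calibration is good to about 2 mm. A picture is of the moment at which its call begins: read the wrist's pose just before it.
- ctrl.close_job(): hands the job in; it is judged then, once.
The state is a dict: "t": time; "qpos": joint angles; "qvel": joint speeds; "joint_torque": joint torques, N m; "ee_pos": TCP position; "orientation": TCP orientation; "ft_force": force on the tool from outside, world axes, zero at the start; "moment": the same for the moment, N m; "width": finger opening in mm; "grasp_force": force on a finger pad.
Only numpy, scipy, OpenCV 4.12 (cv2) and the standard library are available. Lean on these libraries where they do the work, as an engineer would, in place of code of your own. Each camera call takes 0.05 s, during which the arm holds its last target. There are 200 camera calls.

## Working session

There is one attempt and no reset: what is moved stays moved. The work goes in short steps, Python scripts to look and compute and a tool call to move; the robot and the scene stay as the last step left them, time stands still between calls to the robot, and variables do not carry over. Pictures are saved under pics/ and viewed, at most 10 in all, crops included, and the job is handed in when it is done.

Besides the shell and the picture viewer there is one more tool, called after ">>>" by a JSON object that holds its "fn" and its "kwargs". step_arm: Moves the arm, as the interface text tells. Its arguments: {"type":"object","properties":{"plan":{"type":"array","items":{"type":"array","items":{"type":"number","minimum":-1,"maximum":1}}}},"required":["plan"]}

```bash
mkdir -p pics; ls; cat > h.py <<'E'
import numpy as np, cv2
from scipy.spatial.transform import Rotation as R
from workcell import get_obs, vision, ctrl
def snap(n):
    o=get_obs(); im=vision.get_image(n)
    if 'T' not in im:
        T=np.eye(4);T[:3,:3]=R.from_rotvec(o['orientation']).as_matrix();T[:3,3]=o['ee_pos'];im['T']=T@np.array(im['T_tool_cam'])
    return im
def save(n,im): np.savez(''+n+'.npz',**{k:np.array(v) for k,v in im.items()})
def load(n): return dict(np.load(''+n+'.npz'))
def cloud(im):
    v,u=np.mgrid[0:400,0:640].astype(float)
    K=np.array([[im['fx'],0,im['cx']],[0,im['fy'],im['cy']],[0,0,1]],float)
    p=cv2.undistortPoints(np.stack([u.ravel(),v.ravel()],1)[:,None],K,np.array([float(im['k1']),0,0,0]))[:,0]
    d=im['depth'].ravel(); P=np.c_[p*d[:,None],d]
    W=P@im['T'][:3,:3].T+im['T'][:3,3]; W[d==0]=np.nan
    return W.reshape(400,640,3)
def proj(im,W):
    W=np.atleast_2d(W); P=(W-im['T'][:3,3])@im['T'][:3,:3]; s=P[:,:2]/P[:,2:]; s=s*(1+im['k1']*(s**2).sum(1,keepdims=True))
    return s*[im['fx'],im['fy']]+[im['cx'],im['cy']]
E
python3 - <<'E'
from h import *
for n in ('scene','side','wrist'):
    im=snap(n); save(n,im); cv2.imwrite('pics/%s0.png'%n,im['pixels'][:,:,::-1]); print(n,im['T'].round(2).tolist(),im['fx'],im['k1'])
print(get_obs())
E
```

```text
pics
scene [[-0.8, -0.26, 0.54, -96.02], [-0.6, 0.33, -0.73, 767.54], [0.02, -0.91, -0.42, 640.18], [0.0, 0.0, 0.0, 1.0]] 466.3492259266224 -0.1078864477231923
side [[-0.89, -0.2, 0.41, 31.98], [-0.46, 0.34, -0.82, 926.37], [0.02, -0.92, -0.39, 613.28], [0.0, 0.0, 0.0, 1.0]] 474.3258426371174 -0.013516235205146401
wrist [[0.3, -0.92, -0.25, 258.64], [-0.95, -0.29, -0.08, -572.5], [-0.0, 0.27, -0.96, 384.85], [0.0, 0.0, 0.0, 1.0]] 286.47626242069873 -0.015874429560273542
{'t': 0.15, 'qpos': array([-1.28198385e+00,  4.23678098e-01,  1.63050312e+00,  6.08780634e-06,
        1.08858070e+00, -1.89937102e-02]), 'qvel': array([ 0.00062419, -0.00292683, -0.00233361,  0.00053876, -0.00258389,
       -0.000181  ]), 'joint_torque': array([-6.14814180e-04, -5.44984531e+01, -2.73918825e+01,  6.44359714e-02,
        2.05638172e-02, -7.51511084e-05]), 'ee_pos': array([ 189.26388808, -595.20732285,  222.07672475]), 'orientation': array([-3.10331491e+00, -4.81412268e-01,  2.38552499e-04]), 'ft_force': array([ 0.39327643, -0.73060151,  0.09336641]), 'moment': array([-0.02579599,  0.0461884 ,  0.05182977]), 'grasp_force': 0.0, 'width': 87.74588138104663}
```

View pics/scene0.png

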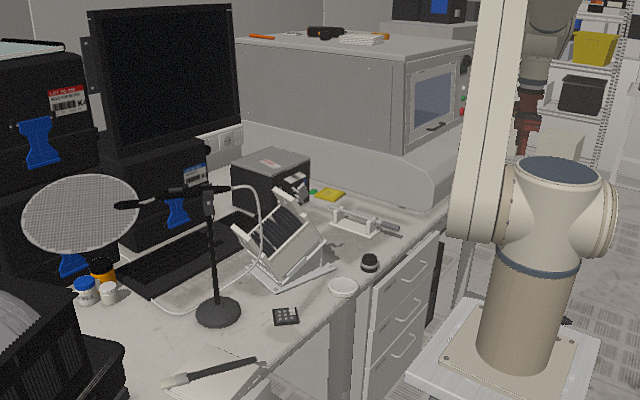

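View pics/side0.png

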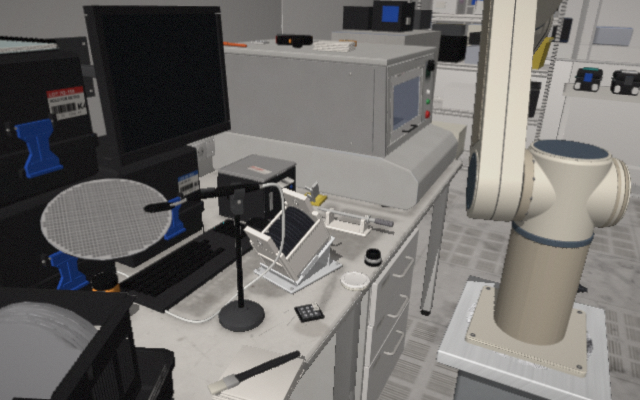

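The scene view shows the cassette around px (285,235), the rod in its rest around (365,222), the loupe (369,262), the carrier (343,287) and the gel box (285,316). A gooseneck stand is at (215,310), with its ring out to the left.

```bash
python3 - <<'E'
from h import *
im=load('scene'); c=im['pixels'][160:310,220:420,::-1]; cv2.imwrite('pics/c1.png',cv2.resize(c,None,fx=4,fy=4,interpolation=cv2.INTER_CUBIC))
W=cloud(im)
for u,v in [(285,316),(343,287),(369,262),(369,256),(340,215),(370,224),(395,233),(235,228),(290,190),(320,255),(215,310),(207,215),(120,205),(215,190),(270,215),(250,190),(265,165),(440,200),(300,280)]: print((u,v),W[v,u].round(0))
w=load('wrist'); Ww=cloud(w); 
for u,v in [(320,200),(100,100),(500,100),(100,300),(500,300)]: print((u,v),Ww[v,u].round(0))
E
```

```text
(285, 316) [421. 178.   3.]
(343, 287) [377.  26.  11.]
(369, 262) [372. -78.  29.]
(369, 256) [381. -92.  35.]
(340, 215) [ 569. -241.   29.]
(370, 224) [ 464. -234.   37.]
(395, 233) [ 418. -300.   -4.]
(235, 228) [584. 153. 148.]
(290, 190) [ 728. -205.   76.]
(320, 255) [472. -13.  42.]
(215, 310) [529. 274.  25.]
(207, 215) [535. 265. 240.]
(120, 205) [618. 392. 283.]
(215, 190) [518. 255. 293.]
(270, 215) [584.  39. 135.]
(250, 190) [ 813. -123.   81.]
(265, 165) [ 787. -164.  154.]
(440, 200) [ 368. -488.   46.]
(300, 280) [472.  63.  10.]
(320, 200) [ -59. -660. -778.]
(100, 100) [ 111.   86. -515.]
(500, 100) [  536. -1202.  -776.]
(100, 300) [ 204. -535.  327.]
(500, 300) [ 230. -629.  322.]
```

View pics/c1.png

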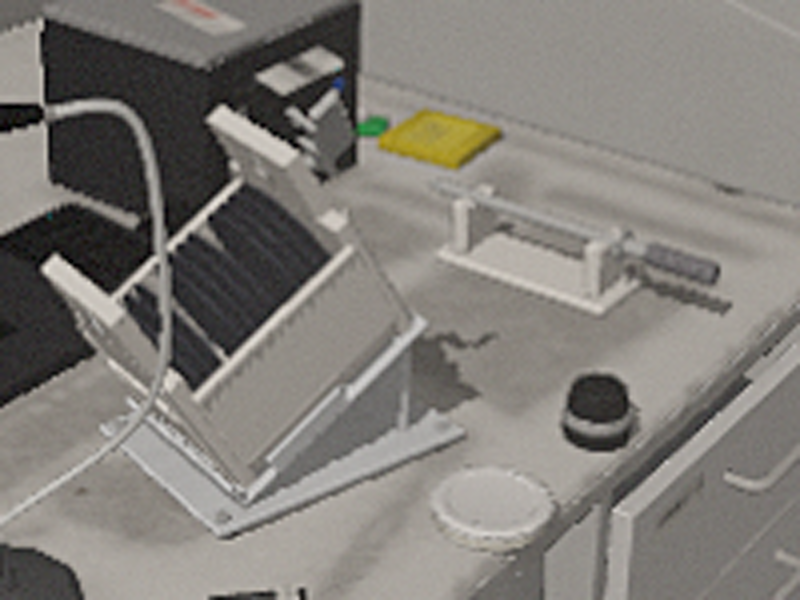

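View pics/wrist0.png

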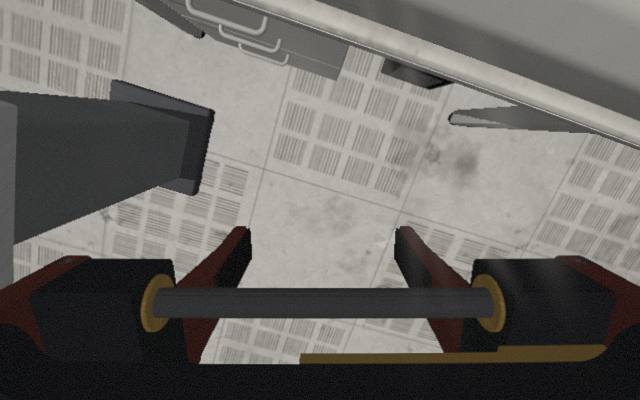

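The crop shows the rod with its handle end at about (715,270), tip (435,185) and collar (625,240). The upper wall top is at (250,135), with the open catch at (320,130). The wrist view shows the floor, the bench edge along the top, and fingers separated along the image's x axis. Next I check the frame convention and fit the geometry.

```bash
python3 - <<'E'
from h import *
w=load('wrist'); Ww=cloud(w); print(np.array(w['T_tool_cam']).round(3).tolist())
for u,v in [(450,30),(600,60),(350,15),(630,100),(20,200)]: print((u,v),Ww[v,u].round(0))
for n in ('scene','side'):
  im=load(n);W=cloud(im); ok=lambda m: W[m&np.isfinite(W[...,2])]
  x,y,z=W[...,0],W[...,1],W[...,2]
  b=ok((abs(z)<6)&(x>380)&(x<560)&(y>-250)&(y<200)); print(n,'bench z',np.median(b[:,2]))
  # rod points
  roi=np.zeros((400,640),bool); 
  m=(x>380)&(x<680)&(y>-330)&(y<-120)&(z>38)&(z<70)
  p=ok(m); print('rodregion',len(p),p.min(0).round(),p.max(0).round())
  vv,uu=np.where(m); o=np.argsort(uu)
  for i in o[::max(1,len(o)//25)]: print(uu[i],vv[i],W[vv[i],uu[i]].round(0),im['pixels'][vv[i],uu[i]])
E
```

```text
[[-0.001, -0.964, -0.267, 73.017], [1.0, -0.0, -0.0, -0.789], [0.0, -0.267, 0.964, -162.83], [0.0, 0.0, 0.0, 1.0]]
(450, 30) [ 370. -660.   90.]
(600, 60) [ 377. -782.  123.]
(350, 15) [ 383. -567.    1.]
(630, 100) [ 370. -857.   90.]
(20, 200) [ -22. -119.  -76.]
scene bench z -0.3509594505926543
rodregion 367 [ 383. -267.   38.] [ 618. -221.   57.]
327 205 [ 616. -240.   47.] [153 151 143]
332 207 [ 599. -242.   45.] [161 157 153]
335 207 [ 591. -246.   46.] [168 165 160]
337 213 [ 572. -229.   39.] [122 117 111]
339 211 [ 572. -239.   42.] [115 110 106]
342 208 [ 572. -254.   46.] [180 173 167]
345 213 [ 555. -244.   39.] [140 134 130]
349 214 [ 538. -240.   43.] [137 132 124]
353 215 [ 525. -241.   43.] [128 129 125]
357 215 [ 512. -241.   47.] [169 164 160]
361 215 [ 502. -246.   48.] [161 158 152]
365 218 [ 487. -243.   45.] [159 156 152]
368 221 [ 467. -227.   49.] [204 199 192]
369 219 [ 475. -246.   45.] [163 159 157]
371 220 [ 467. -242.   46.] [172 168 163]
373 219 [ 463. -246.   48.] [173 170 165]
375 222 [ 453. -241.   45.] [116 117 113]
377 220 [ 452. -249.   48.] [165
[... 891 characters left out ...]
 [ 502. -242.   46.] [167 165 161]
357 217 [ 489. -240.   47.] [165 163 159]
360 221 [ 474. -227.   43.] [177 172 165]
362 217 [ 473. -237.   52.] [187 184 181]
364 219 [ 466. -236.   47.] [195 190 184]
366 217 [ 462. -242.   52.] [184 180 176]
368 219 [ 455. -241.   48.] [151 150 145]
370 217 [ 454. -252.   50.] [129 127 124]
373 218 [ 442. -246.   52.] [167 164 161]
376 222 [ 429. -237.   46.] [91 87 90]
378 221 [ 424. -238.   50.] [112 109 112]
381 223 [ 417. -246.   42.] [99 96 98]
383 222 [ 410. -241.   49.] [111 109 110]
386 222 [ 402. -244.   49.] [119 116 118]
388 221 [ 397. -244.   54.] [115 113 113]
390 224 [ 390. -243.   47.] [116 114 117]
393 222 [ 385. -253.   50.] [121 118 115]
```

>>> {"fn": "step_arm", "kwargs": {"plan": [[1,0,0,0,0,0,0.855],[1,0,0,0,0,0,0.855],[1,0,0,0,0,0,0.855],[1,0.405,-0.883,0.065,0,0,0],[1,0.405,-0.883,0.065,0,0,0],[1,0.405,-0.883,0.065,0,0,0],[1,0.405,-0.883,0.065,0,0,0],[1,0.405,-0.883,0.065,0,0,0],[1,0.405,-0.883,0.065,0,0,0],[1,0.405,-0.883,0.065,0,0,0],[1,0.405,-0.883,0.065,0,0,0],[1,0,0,0,0,0.97,0],[1,0,0,0,0,0.97,0],[1,0,0,0,0,0.97,0],[1,0,0,0,0,0,0],[1,0,0,0,0,0,0]]}}

```text
t: 2.15
ee_pos: [351.6, -243.0, 197.0]
orientation: [3.094, -0.001, 0.543]
ft_force: [0.8, 0.4, 0.3]
width: 87.9
grasp_force: 0.0
```

```bash
python3 - <<'E'
from h import *
im=snap('wrist'); save('w1',im); cv2.imwrite('pics/w1.png',im['pixels'][:,:,::-1])
o=get_obs(); print(o['ee_pos'],R.from_rotvec(o['orientation']).as_matrix().round(3).tolist(),o['qpos'].round(2))
E
```

```text
[ 351.97447719 -242.98143218  197.03548261] [[0.94, -0.0, 0.341], [0.0, -1.0, -0.0], [0.341, 0.0, -0.94]] [-0.81  0.07  2.24  0.44  0.63  0.43]
```

View pics/w1.png

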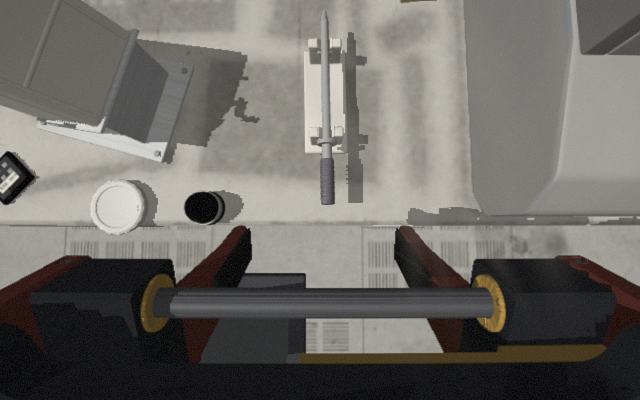

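Wrist view: rod tip at (323,12), collar (325,146), handle end (328,204). The cassette is to the upper left and yawed about -15°.

```bash
python3 - <<'E'
from h import *
im=load('w1'); 
K=np.array([[im['fx'],0,im['cx']],[0,im['fy'],im['cy']],[0,0,1]],float)
for u,v,z in [(323,12,45),(325,146,45),(326.5,159,45),(328,204,45)]:
    p=cv2.undistortPoints(np.array([[[u,v]]],float),K,np.array([float(im['k1']),0,0,0]))[0,0]; d=im['T'][:3,:3]@[p[0],p[1],1]; c=im['T'][:3,3]; print((c+d*(z-c[2])/d[2]).round(1))
for n in ('scene','side','w1'):
    im=load(n);W=cloud(im).reshape(-1,3);m=(W[:,2]>40)&(W[:,0]>300)&(W[:,0]<900)&(abs(W[:,1]+240)<60)&(W[:,2]<56)&(W[:,0]<625)&(W[:,0]>380)
    P=W[m]; 
    f=P
    for _ in range(4):
        k=np.polyfit(f[:,0],f[:,1],1); r=f[:,1]-np.polyval(k,f[:,0]); f=f[abs(r)<8]
    print(n,'rod fit slope',k[0].round(4),'y at 406',np.polyval(k,406).round(1),len(f),f[:,0].min().round(1),f[:,0].max().round(1), [np.median(f[(f[:,0]>a)&(f[:,0]<a+30)][:,1]).round(1) for a in (385,480,510,590)])
# cassette plane normals
for n in ('scene','side','w1'):
    im=load(n);W=cloud(im)
    du=W[:,2:]-W[:,:-2];dv=W[2:]-W[:-2]
    N=np.cross(du[1:-1],dv[:,1:-1]);N/=np.linalg.norm(N,axis=2,keepdims=True)
    C=W[1:-1,1:-1]; N*=np.sign(((im['T'][:3,3]-C)*N).sum(2,keepdims=True))
    ok=np.isfinite(N[...,0])&(C[...,0]>420)&(C[...,0]<720)&(C[...,1]>-120)&(C[...,1]<180)&(C[...,2]>25)&(C[...,2]<270)
    N,C=N[ok],C[ok]
    for d in ([-.96,.27,0],[.13,.48,.866],[.23,.83,-.5],[-.23,-.83,.5]):
        d=np.array(d)
        for _ in range(6):
            s=N@d>.93; d=np.median(N[s],0); d/=np.linalg.norm(d)
        q=np.round(C[s]@d); h=np.unique(q,return_counts=True); top=np.argsort(-h[1])[:6]
        print(n,s.sum(),d.round(3),[(h[0][i],h[1][i]) for i in top],np.median(C[s],0).round())
E
```

```text
[ 619.6 -243.    45. ]
[ 452.1 -245.1   45. ]
[ 436.7 -246.8   45. ]
[ 384.  -248.4   45. ]
scene rod fit slope 0.0036 y at 406 -243.6 297 383.3 618.2 [np.float64(-242.7), np.float64(-245.0), np.float64(-243.3), np.float64(-242.4)]
side rod fit slope 0.0066 y at 406 -243.1 298 382.7 620.4 [np.float64(-242.8), np.float64(-243.4), np.float64(-242.3), np.float64(-241.6)]
w1 rod fit slope 0.0172 y at 406 -247.3 1972 383.8 620.8 [np.float64(-247.2), np.float64(-246.3), np.float64(-245.2), np.float64(-244.2)]
scene 720 [-0.991  0.128 -0.048] [(np.float64(-468.0), np.int64(48)), (np.float64(-473.0), np.int64(47)), (np.float64(-475.0), np.int64(47)), (np.float64(-472.0), np.int64(47)), (np.float64(-474.0), np.int64(43)), (np.float64(-476.0), np.int64(40))] [481.  68.  99.]
scene 172 [0.134 0.408 0.903] [(np.float64(273.0), np.int64(20)), (np.float64(281.0), np.int64(13)), (np.float64(280.0), np.int64(13)), (np.float64(279.0), np.int64(13)), (np.float64(272.0), np.int64(10)), (np.float64(274.0), np.int64(10))] [522.  56. 148.]
scene 1239 [ 0.228  0.837 -0.497] [(np.float64(65.0), np.int64(97)
[... 1437 characters left out ...]
 np.int64(8)), (np.float64(-256.0), np.int64(8))] [517.  74. 136.]
w1 813 [-0.977  0.213  0.019] [(np.float64(-452.0), np.int64(154)), (np.float64(-450.0), np.int64(122)), (np.float64(-451.0), np.int64(110)), (np.float64(-453.0), np.int64(67)), (np.float64(-454.0), np.int64(62)), (np.float64(-455.0), np.int64(49))] [476.  33. 102.]
w1 1448 [0.088 0.128 0.988] [(np.float64(187.0), np.int64(59)), (np.float64(186.0), np.int64(50)), (np.float64(130.0), np.int64(39)), (np.float64(188.0), np.int64(39)), (np.float64(185.0), np.int64(37)), (np.float64(189.0), np.int64(37))] [516.  -1. 128.]
w1 0 [nan nan nan] [] [nan nan nan]
w1 3365 [-0.156 -0.987  0.043] [(np.float64(-57.0), np.int64(188)), (np.float64(-54.0), np.int64(178)), (np.float64(-55.0), np.int64(177)), (np.float64(-58.0), np.int64(167)), (np.float64(-56.0), np.int64(153)), (np.float64(-53.0), np.int64(152))] [515. -16.  95.]
  return _methods._mean(a, axis=axis, dtype=dtype,
  ret = um.true_divide(
```

>>> {"fn": "step_arm", "kwargs": {"plan": [[1,0,0.06,0.8,0,0,0],[1,0,0,0.8,0,0,0],[1,0,0,0.8,0,0,0],[1,0,0,0.3,0,0,0],[1,0,0,0.3,0,0,0],[1,0,0,0.3,0,0,0],[1,0,0,0.3,0,0,0],[1,0,0,0,0,0,0],[-1,0,0,0,0,0,0],[-1,0,0,0,0,0,0],[-1,0,0,0,0,0,0],[-1,0,0,0,0,0,0],[-1,0,0,0,0,0,0],[-1,0,0,0,0,0,0],[-1,0,0,0,0,0,0],[-1,0,0,0,0,0,0]]}}

```text
t: 4.2
ee_pos: [413.0, -245.8, 27.6]
orientation: [3.093, -0.001, 0.546]
ft_force: [-1.1, -1.1, 1.2]
width: 15.5
grasp_force: 30.0
```

>>> {"fn": "step_arm", "kwargs": {"plan": [[-1,0.1365,0,-0.376,0,0,0],[-1,0.273,0,-0.752,0,0,0],[-1,0.273,0,-0.752,0,0,0],[-1,0.273,0,-0.752,0,0,0],[-1,0.273,0,-0.752,0,0,0],[-1,0.1365,0,-0.376,0,0,0],[-1,0,0,0,0,0,0]]}}

```text
t: 5.08
ee_pos: [413.2, -245.8, 228.8]
orientation: [3.091, 0.001, 0.549]
ft_force: [0.7, -0.3, -0.7]
width: 14.8
grasp_force: 30.0
```

```bash
python3 - <<'E'
from h import *
im=snap('wrist'); save('w2',im)
o=get_obs(); print(o['ee_pos'],o['width'],R.from_rotvec(o['orientation']).as_matrix().round(3).tolist())
# rod in tool frame
W=cloud(im);T=np.eye(4);M=R.from_rotvec(o['orientation']).as_matrix();P=(W.reshape(-1,3)-o['ee_pos'])@M
g=np.array([0,0,-19.]); a=np.radians(20.1); ax=np.array([np.cos(a),0,-np.sin(a)]) # rod dir in tool (expected)
print('expected rod dir tool', M.T@[1,0,0])
ax=M.T@np.array([1,0,0.]); d=P-g; s=d@ax; r=np.linalg.norm(d-s[:,None]*ax,axis=1); k=(r<14)&(s>60)&(s<225)
for a0 in (70,100,130,160,190): 
    q=k&(s>a0)&(s<a0+25); e=(d-s[:,None]*ax)[q]; print(a0,q.sum(),np.median(e,0).round(2))
print('tip s',np.nanmax(s[k]).round(1))
# cassette planes
for ps in (15,16,17):
  c,sn=np.cos(np.radians(ps)),np.sin(np.radians(ps)); X=np.array([c,-sn,0]);Y=np.array([sn*.866,c*.866,-.5]);Z=np.cross(X,Y)
  for n in ('scene','side','w1'):
    im=load(n);W=cloud(im)
    du=W[:,2:]-W[:,:-2];dv=W[2:]-W[:-2];N=np.cross(du[1:-1],dv[:,1:-1]);N/=np.linalg.norm(N,axis=2,keepdims=True);C=W[1:-1,1:-1]; N*=np.sign(((im['T'][:3,3]-C)*N).sum(2,keepdims=True))
    ok=np.isfinite(N[...,0])&(C[...,0]>420)&(C[...,0]<720)&(C[...,1]>-120)&(C[...,1]<180)&(C[...,2]>25)&(C[...,2]<270);N,C=N[ok],C[ok]
    for nm,d in (('-X',-X),('Y',Y),('Z',Z)):
        sel=N@d>.9; q=C[sel]@d; h,e=np.histogram(q,np.arange(-600,600,2)); t=np.argsort(-h)[:5]; print(ps,n,nm,sel.sum(),[(int(e[i]),int(h[i])) for i in t])
E
```

```text
[ 412.60026234 -245.24942935  227.52438377] 15.806845249260466 [[0.94, 0.0, 0.343], [0.0, -1.0, -0.0], [0.343, 0.0, -0.94]]
expected rod dir tool [9.39515503e-01 2.50953712e-04 3.42506287e-01]
70 783 [ 2.16  0.44 -5.92]
100 713 [ 2.35  0.47 -6.45]
130 486 [ 2.49  0.48 -6.83]
160 0 [nan nan nan]
190 0 [nan nan nan]
tip s 149.7
15 scene -X 934 [(-448, 290), (-446, 275), (-450, 113), (-444, 71), (-452, 34)]
15 scene Y 1275 [(62, 183), (188, 156), (136, 122), (94, 97), (128, 67)]
15 scene Z 220 [(276, 34), (272, 33), (274, 29), (128, 22), (126, 11)]
15 side -X 917 [(-448, 357), (-446, 195), (-450, 160), (-452, 40), (-466, 35)]
15 side Y 1442 [(190, 275), (188, 196), (62, 123), (94, 105), (60, 102)]
15 side Z 232 [(276, 45), (278, 36), (274, 22), (130, 21), (214, 12)]
15 w1 -X 902 [(-448, 380), (-446, 130), (-450, 108), (-444, 44), (-546, 41)]
15 w1 Y 0 [(-600, 0), (-598, 0), (-596, 0), (-594, 0), (-592, 0)]
15 w1 Z 1026 [(130, 361), (192, 124), (184, 25), (178, 24), (204, 23)]
16 scene -X 925 [(-444, 319), (-442, 203), (-446, 164), (-448, 45), (-440, 43)]
16 scene Y 1274 [(196, 189), (70
[... 510 characters left out ...]
25), (184, 23), (206, 21), (182, 21)]
17 scene -X 910 [(-440, 304), (-442, 188), (-438, 162), (-444, 54), (-436, 39)]
17 scene Y 1271 [(204, 157), (76, 135), (108, 108), (152, 72), (142, 65)]
17 scene Z 218 [(284, 34), (282, 31), (280, 23), (136, 23), (286, 18)]
17 side -X 912 [(-440, 321), (-442, 258), (-438, 94), (-444, 66), (-458, 24)]
17 side Y 1434 [(204, 371), (76, 158), (152, 99), (206, 72), (108, 68)]
17 side Z 234 [(286, 49), (284, 34), (138, 19), (282, 13), (222, 12)]
17 w1 -X 878 [(-440, 254), (-442, 232), (-444, 100), (-438, 59), (-540, 40)]
17 w1 Y 0 [(-600, 0), (-598, 0), (-596, 0), (-594, 0), (-592, 0)]
17 w1 Z 1027 [(138, 324), (200, 120), (140, 45), (188, 26), (210, 24)]
  return _methods._mean(a, axis=axis, dtype=dtype,
  ret = um.true_divide(
```

```bash
python3 - <<'E' 2>/dev/null
from h import *
from scipy.optimize import minimize
def fr(ps):
  c,sn=np.cos(np.radians(ps)),np.sin(np.radians(ps)); X=np.array([c,-sn,0]);Y=np.array([sn*.8660254,c*.8660254,-.5]);return np.array([X,Y,np.cross(X,Y)])
D={}
for n in ('scene','side','w1'):
    im=load(n);W=cloud(im);du=W[:,2:]-W[:,:-2];dv=W[2:]-W[:-2];N=np.cross(du[1:-1],dv[:,1:-1]);N/=np.linalg.norm(N,axis=2,keepdims=True);C=W[1:-1,1:-1]; N*=np.sign(((im['T'][:3,3]-C)*N).sum(2,keepdims=True))
    ok=np.isfinite(N[...,0])&(C[...,0]>420)&(C[...,0]<720)&(C[...,1]>-120)&(C[...,1]<180)&(C[...,2]>25)&(C[...,2]<280);D[n]=(N[ok],C[ok])
def band(n,F,i,sgn,lo,hi):
    N,C=D[n]; q=C@F[i]; s=(sgn*(N@F[i])>.9)&(q>lo)&(q<hi); return C[s],q[s]
for n in D:
  for i,sgn,lo,hi,nm in ((0,-1,437,451,'side'),(1,1,190,204,'lowOut'),(1,1,63,76,'upIn')):
    F=fr(16); C,q=band(n,F,i,sgn,lo,hi)
    if len(C)<40: continue
    # robust plane fit -> yaw
    best=min(((np.mean(np.abs((C@fr(p)[i])-np.median(C@fr(p)[i]))),p) for p in np.arange(13,19,.1)))
    print(n,nm,len(C),'best yaw',best,'off@16',np.median(q).round(1))
F=fr(16)
O=np.array([500,127.3,133.5])
for n in D:
    N,C=D[n]; L=C@F.T-O
    im=load(n);A=cloud(im).reshape(-1,3)@F.T-O
    for nm,b in (('upwall',(-71,-57)),('lowwall',(57,71))):
        for z0 in (112,122,132):
            s=(A[:,1]>b[0])&(A[:,1]<b[1])&(A[:,2]>z0)&(A[:,2]<z0+10)&(abs(A[:,0])<60)
            if s.sum()>5: print(n,nm,z0,s.sum(),np.percentile(A[s,0],[1,5,95,99]).round(1))
    s=(A[:,1]>-72)&(A[:,1]<72)&(A[:,2]>142)&(A[:,2]<153)&(abs(A[:,0])<60); print(n,'top z',np.median(A[s,2]).round(1),s.sum())
    s=(A[:,1]>-104)&(A[:,1]<-76)&(A[:,2]>120)&(A[:,2]<200)&(abs(A[:,0])<100); print(n,'catch',s.sum(),A[s][::max(1,s.sum()//12)].round(0).tolist())
print('hole_upper',F.T@(O+[0,-70,124]),'Y',F[1],'X',F[0])
# rod in hand from scene/side
o=get_obs();g=o['ee_pos']+R.from_rotvec(o['orientation']).as_matrix()@[0,0,-19];print('g',g)
for n in ('scene','side'):
    im=snap(n);save(n+'2',im);W=cloud(im).reshape(-1,3);s=(W[:,0]>g[0]+55)&(W[:,0]<g[0]+212)&(abs(W[:,1]-g[1])<14)&(abs(W[:,2]-g[2])<14)
    P=W[s];print(n,len(P),np.polyfit(P[:,0]-g[0],P[:,1]-g[1],1).round(4),np.polyfit(P[:,0]-g[0],P[:,2]-g[2],1).round(4),P[:,0].max()-g[0])
    s=(abs(W[:,1]-g[1])<14)&(abs(W[:,2]-g[2])<14)&(W[:,0]>g[0])&(W[:,0]<g[0]+230);print(W[s][:,0].max()-g[0])
E
```

```text
scene side 805 best yaw (np.float64(1.6450646716650954), np.float64(15.399999999999991)) off@16 442.9
scene lowOut 248 best yaw (np.float64(0.7877514512561588), np.float64(15.399999999999991)) off@16 197.4
scene upIn 198 best yaw (np.float64(0.39631584102948914), np.float64(15.499999999999991)) off@16 70.2
side side 784 best yaw (np.float64(1.3660701839204192), np.float64(15.399999999999991)) off@16 443.4
side lowOut 513 best yaw (np.float64(0.7045561156314499), np.float64(15.69999999999999)) off@16 197.8
side upIn 233 best yaw (np.float64(0.7176089205973728), np.float64(15.79999999999999)) off@16 69.5
w1 side 705 best yaw (np.float64(1.1830212729836351), np.float64(15.099999999999993)) off@16 443.3
scene upwall 112 38 [-41.7 -41.2   4.   22.1]
scene upwall 122 31 [-41.3 -41.   30.4  34.4]
scene upwall 132 41 [-42.2 -41.9  19.1  27.2]
scene lowwall 112 37 [-59.4 -47.   26.2  30.3]
scene lowwall 122 37 [-43.6 -42.9  19.1  34.4]
scene lowwall 132 40 [-42.8 -41.2  22.6  28. ]
scene top z 146.0 270
scene catch 180 [[-58.0, -97.0, 174.0], [-35.0, -81.0, 166.0], [-55.0, -91.0, 163.0], [-54
[... 483 characters left out ...]
p z 147.7 322
side catch 169 [[-57.0, -97.0, 178.0], [-63.0, -89.0, 176.0], [-60.0, -81.0, 176.0], [-54.0, -89.0, 162.0], [-54.0, -91.0, 158.0], [-48.0, -98.0, 145.0], [-55.0, -79.0, 160.0], [-47.0, -95.0, 138.0], [-31.0, -79.0, 141.0], [-42.0, -78.0, 143.0], [-47.0, -83.0, 136.0], [-45.0, -80.0, 132.0], [-44.0, -79.0, 122.0]]
w1 top z nan 0
w1 catch 0 []
hole_upper [529.79718044  33.64470011 194.3515405 ] Y [ 0.23870895  0.83247704 -0.5       ] X [ 0.9612617  -0.27563736  0.        ]
g [ 406.09264289 -245.24445584  245.37517828]
scene 183 [-0.0223  5.0379] [ 0.0142 -1.5334] 209.6163327354452
209.6163327354452
side 185 [-0.0032  3.0275] [ 0.0167 -0.433 ] 210.47505323027224
212.30885692622303
```

```bash
cat >> h.py <<'E'
ps=np.radians(15.5);X=np.array([np.cos(ps),-np.sin(ps),0]);Y=np.array([np.sin(ps)*.8660254,np.cos(ps)*.8660254,-.5]);Z=np.cross(X,Y)
H=np.array([528.2,34.1,194.4])
def pose():
    o=get_obs(); return np.array(o['ee_pos']),R.from_rotvec(o['orientation']).as_matrix()
E
python3 - <<'E'
from h import *
p,M=pose(); r=np.array([1,0,.0155]);r/=np.linalg.norm(r);y=np.array([0,-1.,0]);rt=M.T@r
print('rod in tool',rt.round(4).tolist())
B=lambda a,b:np.c_[a,b,np.cross(a,b)]
D=B(Y,X)@B(r,y).T; Mt=D@M
w=R.from_matrix(M.T@Mt).as_rotvec();print('rotvec tool',w,'units',w/.12,np.linalg.norm(w))
g=H-Y*(25+214); tcp=g+Mt@[0,0,19]
print('Mt',Mt.round(3).tolist(),'tcp target',tcp,'shift in target tool axes after lift90',(Mt.T@(tcp-p-M@M.T@[0,0,90]))/50)
print('lift in tool',M.T@[0,0,90]/50)
E
```

```text
rod in tool [0.9454, 0.0001, 0.3259]
rotvec tool [ 0.10213077 -0.46218224 -1.30956298] units [  0.85108976  -3.85151868 -10.91302484] 1.3924791991916006
Mt [[0.263, 0.963, -0.052], [0.946, -0.268, -0.183], [-0.19, -0.001, -0.982]] tcp target [ 471.89324727 -168.83203866  295.24781776] shift in target tool axes after lift90 [1.83090325 0.746902   0.07177836]
lift in tool [ 0.61292891 -0.00268585 -1.69242753]
```

>>> {"fn": "step_arm", "kwargs": {"plan": [[-1,0.204,0,-0.564,0,0,0],[-1,0.204,0,-0.564,0,0,0],[-1,0.204,0,-0.564,0,0,0],[-1,0,0,0,0.071,-0.321,-0.909],[-1,0,0,0,0.071,-0.321,-0.909],[-1,0,0,0,0.071,-0.321,-0.909],[-1,0,0,0,0.071,-0.321,-0.909],[-1,0,0,0,0.071,-0.321,-0.909],[-1,0,0,0,0.071,-0.321,-0.909],[-1,0,0,0,0.071,-0.321,-0.909],[-1,0,0,0,0.071,-0.321,-0.909],[-1,0,0,0,0.071,-0.321,-0.909],[-1,0,0,0,0.071,-0.321,-0.909],[-1,0,0,0,0.071,-0.321,-0.909],[-1,0,0,0,0.071,-0.321,-0.909],[-1,0.458,0.187,0.018,0,0,0],[-1,0.458,0.187,0.018,0,0,0],[-1,0.458,0.187,0.018,0,0,0],[-1,0.458,0.187,0.018,0,0,0],[-1,0,0,0,0,0,0]]}}

```text
t: 7.72
ee_pos: [472.5, -168.4, 294.3]
orientation: [2.402, 1.829, -0.234]
ft_force: [0.0, -0.4, -0.6]
width: 15.5
grasp_force: 30.0
```

```bash
python3 - <<'E'
from h import *
o=get_obs();print(o['ee_pos'],o['width'],R.from_rotvec(o['orientation']).as_matrix().round(3).tolist())
for n in ('wrist','scene','side'): save(n+'3',snap(n))
a=load('scene3')['pixels'][130:270,210:400];b=load('side3')['pixels'][150:290,220:410]
a,b=[cv2.resize(i,None,fx=4,fy=4,interpolation=cv2.INTER_CUBIC)[:290] if 0 else cv2.resize(i,None,fx=3,fy=3,interpolation=cv2.INTER_CUBIC) for i in (a,b)]
w=load('wrist3')['pixels']; 
cv2.imwrite('pics/s3.png',np.hstack([a[:,:400],b[:,:400]])[:,:,::-1]); cv2.imwrite('pics/w3.png',w[:,:,::-1])
E
```

```text
[ 472.52848252 -168.36925635  294.33205592] 15.544857656554287 [[0.261, 0.964, -0.054], [0.946, -0.266, -0.183], [-0.191, -0.003, -0.982]]
```

View pics/w3.png

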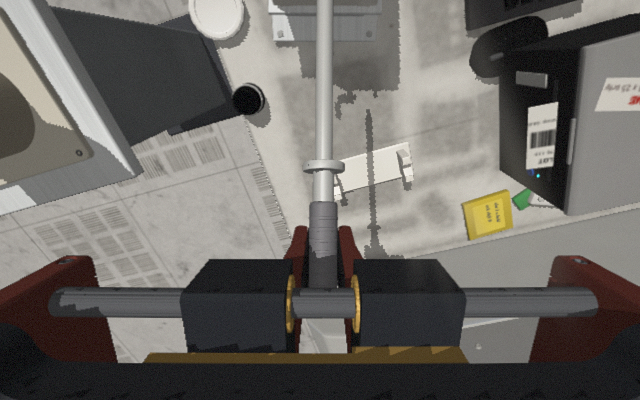

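View pics/s3.png

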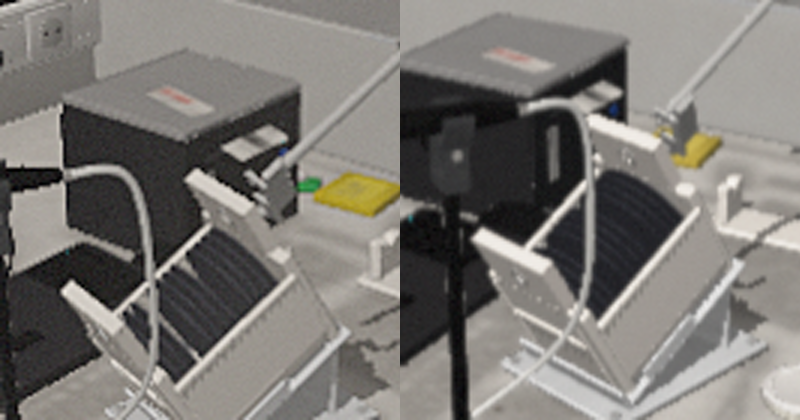

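The wrist view shows the rod held straight, with the collar at (323,166). In the side crop, dark hole dots show at about (628,155) on the upper wall's inner face and (517,280) on the lower wall's outer face. The tip is still above the catch area.

```bash
python3 - <<'E'
from h import *
p,M=pose(); g=p+M@[0,0,-19]; print('g-expected',(g-(H-239*Y)).round(1))
for n in ('scene3','side3','wrist3'):
    im=load(n);W=cloud(im).reshape(-1,3); d=W-g; s=d@Y; e=np.c_[d@X,d@Z]; k=(s>58)&(s<190)&(np.hypot(*e.T)<14)
    c=np.array([im['T'][:3,3]-(g+Y*120)]); v=np.array([(c@X)[0],(c@Z)[0]]);v/=np.linalg.norm(v)
    print(n,k.sum(),'x fit',np.polyfit(s[k],e[k,0],1).round(4),'z fit',np.polyfit(s[k],e[k,1],1).round(4),'view dir',v.round(2), 'smax',s[(s<240)&(np.hypot(*e.T)<9)].max())
pan=[]
for n in ('scene','side'):
    im=load(n)
    for q in ([0,-58,0],[0,70,0]):
        uv=proj(im,H+(q[1]+70)*Y)[0]; print(n,q[1],uv.round(1))
        u0,v0=np.round(uv).astype(int)-[20,15]; c=im['pixels'][v0:v0+30,u0:u0+40,::-1]; c=cv2.resize(c,None,fx=10,fy=10,interpolation=cv2.INTER_NEAREST); print('origin',u0,v0)
        pan.append(c)
cv2.imwrite('pics/p.png',np.vstack([np.hstack(pan[:2]),np.hstack(pan[2:])]))
E
```

```text
g-expected [ 0.  -0.9  0.4]
scene3 227 x fit [ 0.0068 -4.0896] z fit [-0.0023 -1.4788] view dir [-0.77  0.64] smax 191.85287514400648
side3 193 x fit [ 0.0085 -2.4854] z fit [0.0045 0.9208] view dir [-0.7   0.71] smax 215.01798335673914
wrist3 2704 x fit [0.0025 0.019 ] z fit [1.4000e-03 2.9514e+00] view dir [0. 1.] smax 151.77446256324765
scene -58 [285.2 201.5]
origin 265 186
scene 70 [243.8 240.4]
origin 224 225
side -58 [295.9 201.7]
origin 276 187
side 70 [260.1 241.9]
origin 240 227
```

View pics/p.png

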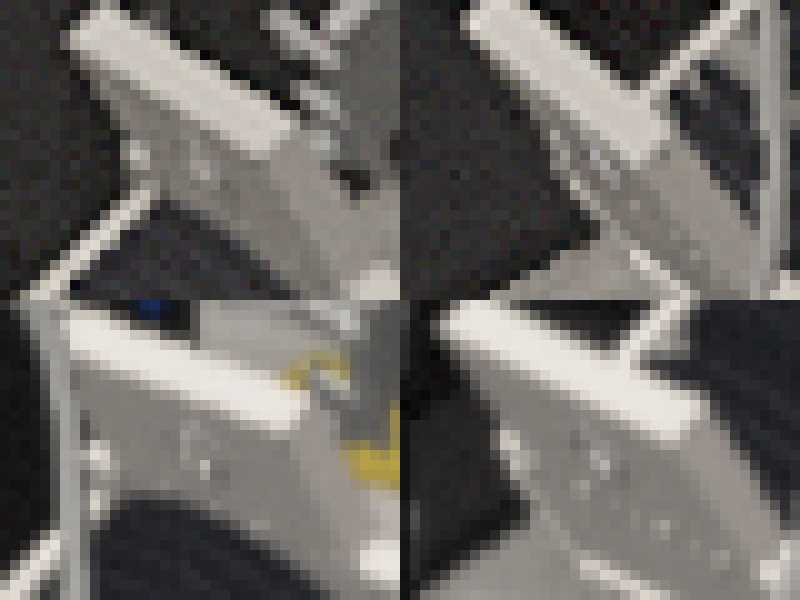

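The holes sit within about half a pixel (1 mm) of my prediction in all four panels. Next I check the rod line against the holes in image space.

```bash
python3 - <<'E'
from h import *
p,M=pose(); g=p+M@[0,0,-19]
for n in ('scene3','side3'):
    im=load(n);W=cloud(im); d=W-g; s=d@Y; r=np.hypot(d@X,d@Z); k=(s>58)&(s<200)&(r<13)
    v,u=np.where(k); 
    a,b=proj(im,[g+60*Y,g+239*Y]); t=(b-a)/np.linalg.norm(b-a); nn=np.array([-t[1],t[0]])
    q=(np.c_[u,v]-a); along=q@t; off=q@nn
    L=np.linalg.norm(b-a); bins=np.linspace(0,L,12); 
    c=[(x0,(off[(along>=x0)&(along<x0+6)].max()+off[(along>=x0)&(along<x0+6)].min())/2, np.mean(off[(along>=x0)&(along<x0+6)]),((along>=x0)&(along<x0+6)).sum()) for x0 in bins if ((along>=x0)&(along<x0+6)).sum()>8]
    c=np.array(c); f=np.polyfit(c[:,0]+3,c[:,2],1); uv=proj(im,H)[0]
    for q,nm in ((X,'X'),(Z,'Z')): print(n,nm,'1mm moves perp px',((proj(im,H+q)[0]-uv)@nn).round(3))
    print('predicted hole perp',((uv-a)@nn).round(2),'rod perp extrap',np.polyval(f,(uv-a)@t).round(2),'slope',f[0].round(4),'0.5px down,.4 left ->',(np.array([-.4,.5])@nn).round(2), c[:,2].round(1),c[:,3])
E
```

```text
scene3 X 1mm moves perp px 0.279
scene3 Z 1mm moves perp px 0.34
predicted hole perp -0.05 rod perp extrap -1.36 slope 0.0023 0.5px down,.4 left -> -0.09 [-1.5 -1.6 -1.4 -1.5 -1.5 -1.2 -1.6 -1.5] [25. 24. 27. 23. 28. 25. 25. 27.]
side3 X 1mm moves perp px 0.306
side3 Z 1mm moves perp px 0.302
predicted hole perp -0.06 rod perp extrap 0.56 slope 0.012 0.5px down,.4 left -> -0.03 [-0.1 -0.2  0.1 -0.2  0.2 -0.2  0.2  0.6  0.3] [22. 27. 22. 27. 24. 25. 25. 16.  9.]
```

>>> {"fn": "step_arm", "kwargs": {"plan": [[-1,0.151,0,0.032,0,0,0],[-1,0.151,0,0.052,0,0,0],[-1,0.151,0,0.052,0,0,0],[-1,0.151,0,0.052,0,0,0],[-1,0.151,0,0.052,0,0,0],[-1,0,0,0,0,0,0]]}}

```text
t: 8.62
ee_pos: [481.9, -135.5, 277.1]
orientation: [2.401, 1.825, -0.232]
ft_force: [-1.4, 0.1, -0.8]
width: 15.1
grasp_force: 30.0
```

```bash
cat >> h.py <<'E'
def rep():
    o=get_obs();p,M=pose();g=p+M@[0,0,-19];d=g-(H-239*Y);f=np.array(o['ft_force']);m=np.array(o['moment'])
    B=np.c_[X,Y,Z]
    print('adv,x,z', (d@B)[[1,0,2]].round(2),'F xyz cass',(f@B).round(2),'Mom',(m@B).round(2),'w',o['width'].round(1),'t',o['t'])
E
python3 -c "
from h import *
rep()
for n in ('scene','side','wrist'): save(n+'4',snap(n))
p,M=pose();g=p+M@[0,0,-19]
for n in ('scene4','side4'):
    im=load(n);d=cloud(im).reshape(-1,3)-g;s=d@Y;r=np.hypot(d@X,d@Z);k=(r<11)&(s>60)&(s<260);print(n,np.sort(s[k])[-30:].round(0))
"
```

```text
Traceback (most recent call last):
  File "h.py", line 28, in rep
    print('adv,x,z', (d@B)[[1,0,2]].round(2),'F xyz cass',(f@B).round(2),'Mom',(m@B).round(2),'w',o['width'].round(1),'t',o['t'])
                                                                                                  ^^^^^^^^^^^^^^^^
AttributeError: 'float' object has no attribute 'round'
```

```bash
sed -i "s/o\['width'\].round(1)/o['width']/" h.py; python3 -c "
from h import *
rep()
for n in ('scene','side','wrist'): save(n+'4',snap(n))
p,M=pose();g=p+M@[0,0,-19]
for n in ('scene4','side4'):
    im=load(n);d=cloud(im).reshape(-1,3)-g;s=d@Y;r=np.hypot(d@X,d@Z);k=(r<11)&(s>60)&(s<260);print(n,np.sort(s[k])[-30:].round(0))
"
```

```text
adv,x,z [39.25  0.7   1.66] F xyz cass [-1.4   0.15 -0.88] Mom [ 0.01 -0.06 -0.  ] w 15.129340751787732 t 8.625
scene4 [186. 188. 188. 188. 189. 189. 190. 191. 192. 192. 192. 193. 194. 194.
 213. 213. 213. 213. 213. 213. 213. 214. 214. 214. 214. 214. 214. 214.
 215. 215.]
side4 [189. 189. 210. 210. 211. 212. 212. 212. 212. 212. 212. 212. 212. 213.
 213. 213. 213. 213. 213. 213. 213. 213. 213. 213. 213. 213. 214. 214.
 215. 215.]
```

>>> {"fn": "step_arm", "kwargs": {"plan": [[-1,0.151,0,0.052,0,0,0],[-1,0.151,0,0.052,0,0,0],[-1,0.151,0,0.052,0,0,0],[-1,0.151,0,0.052,0,0,0],[-1,0.151,0,0.052,0,0,0],[-1,0,0,0,0,0,0]]}}

```text
t: 9.52
ee_pos: [491.2, -102.2, 257.1]
orientation: [2.401, 1.825, -0.232]
ft_force: [-1.1, -0.1, -0.2]
width: 15.1
grasp_force: 30.0
```

```bash
python3 -c "
from h import *
rep()
for n in ('scene','side','wrist'): save(n+'5',snap(n))
p,M=pose();g=p+M@[0,0,-19]
for n in ('scene5','side5'):
    im=load(n);d=cloud(im).reshape(-1,3)-g;s=d@Y;e=np.c_[d@X,d@Z];r=np.hypot(*e.T)
    for lo,hi in ((60,120),(165,190),(190,220)):
        k=(r<12)&(s>lo)&(s<hi);print(n,lo,k.sum(),np.median(e[k],0).round(1),s[k].max() if k.any() else 0)
"
```

```text
adv,x,z [79.15  0.77  1.63] F xyz cass [-1.04 -0.25 -0.41] Mom [ 0.03 -0.02 -0.  ] w 15.080594071246294 t 9.525
scene5 60 91 [-3.8 -1.3] 112.88001605935315
scene5 165 44 [-2.9 -0.8] 188.8603642651042
scene5 190 45 [-2.8 -1.4] 215.23857381365693
side5 60 89 [-1.7  1.9] 119.84820943581941
side5 165 53 [-1.9  2.3] 189.64791200010072
side5 190 38 [-0.9  1.5] 212.81600809237642
```

>>> {"fn": "step_arm", "kwargs": {"plan": [[-1,0.151,0,0.052,0,0,0],[-1,0.151,0,0.052,0,0,0],[-1,0.151,0,0.052,0,0,0],[-1,0.151,0,0.052,0,0,0],[-1,0.151,0,0.052,0,0,0],[-1,0.151,0,0.052,0,0,0],[-1,0.151,0,0.052,0,0,0],[-1,0.151,0,0.052,0,0,0],[-1,0,0,0,0,0,0]]}}

```text
t: 10.8
ee_pos: [506.0, -49.0, 225.2]
orientation: [2.402, 1.825, -0.232]
ft_force: [-0.2, -0.3, 0.6]
width: 15.0
grasp_force: 30.0
```

```bash
python3 -c "
from h import *
rep()
S=[]
for n in ('scene','side','wrist'): save(n+'6',snap(n))
p,M=pose();g=p+M@[0,0,-19]
a=load('scene6');b=load('side6')
f=lambda im: (lambda uv: cv2.resize(im['pixels'][uv[1]-42:uv[1]+42,uv[0]-40:uv[0]+40,::-1],None,fx=5,fy=5,interpolation=cv2.INTER_CUBIC))(np.round(proj(im,H+70*Y)[0]).astype(int))
cv2.imwrite('pics/p6.png',np.hstack([f(a),f(b)]))
"
```

```text
adv,x,z [142.94   0.87   1.59] F xyz cass [-0.09 -0.56  0.4 ] Mom [ 0.04 -0.04 -0.02] w 15.003056451632359 t 10.8
```

View pics/p6.png

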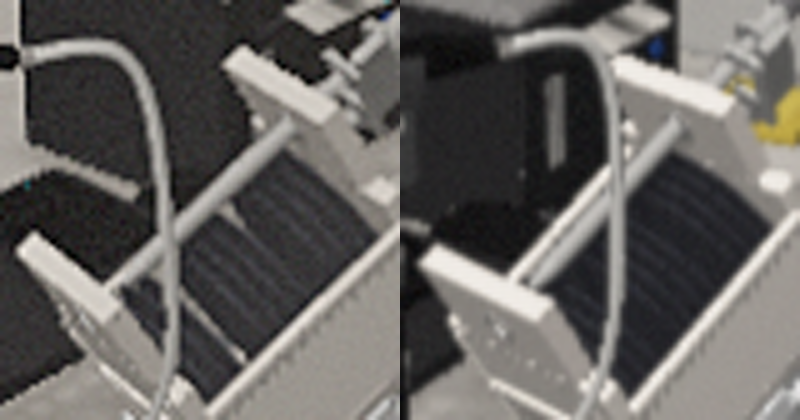

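The rod passes through the upper hole (left panel (295,130)) and spans above the wafers towards the lower wall. I'm continuing slowly.

>>> {"fn": "step_arm", "kwargs": {"plan": [[-1,0.076,0,0.026,0,0,0],[-1,0.076,0,0.026,0,0,0],[-1,0.076,0,0.026,0,0,0],[-1,0.076,0,0.026,0,0,0],[-1,0.076,0,0.026,0,0,0],[-1,0,0,0,0,0,0]]}}

```text
t: 11.7
ee_pos: [510.7, -32.5, 215.3]
orientation: [2.402, 1.824, -0.232]
ft_force: [0.3, 0.4, -0.6]
width: 15.5
grasp_force: 30.0
```

```bash
python3 -c "
from h import *
rep()"
```

```text
adv,x,z [162.78   0.96   1.65] F xyz cass [ 0.23  0.66 -0.28] Mom [ 0.01 -0.12 -0.03] w 15.508335784309047 t 11.7
```

>>> {"fn": "step_arm", "kwargs": {"plan": [[-1,0.076,0,0.026,0,0,0],[-1,0.076,0,0.026,0,0,0],[-1,0.076,0,0.026,0,0,0],[-1,0.076,0,0.026,0,0,0],[-1,0,0,0,0,0,0]]}}

```text
t: 12.32
ee_pos: [514.5, -19.0, 207.3]
orientation: [2.402, 1.824, -0.232]
ft_force: [0.4, -0.0, -1.1]
width: 15.2
grasp_force: 30.0
```

```bash
python3 -c "
from h import *
rep()"
```

```text
adv,x,z [178.86   0.96   1.69] F xyz cass [ 0.34  0.63 -0.92] Mom [ 0.02 -0.06  0.01] w 15.17265702005742 t 12.325
```

Now small steps to feel the collar contact.

>>> {"fn": "step_arm", "kwargs": {"plan": [[-1,0.038,0,0.013,0,0,0],[-1,0.038,0,0.013,0,0,0],[-1,0.038,0,0.013,0,0,0],[-1,0,0,0,0,0,0]]}}

```text
t: 12.82
ee_pos: [515.9, -14.2, 204.4]
orientation: [2.402, 1.824, -0.231]
ft_force: [-0.1, -0.3, -0.3]
width: 15.5
grasp_force: 30.0
```

```bash
python3 -c "
from h import *
rep()"
```

```text
adv,x,z [184.69   1.06   1.75] F xyz cass [ 0.01 -0.12 -0.38] Mom [ 0.03 -0.08 -0.03] w 15.515698949475695 t 12.825
```

>>> {"fn": "step_arm", "kwargs": {"plan": [[-1,0.038,0,0.013,0,0,0],[-1,0,0,0,0,0,0]]}}

```text
t: 13.08
ee_pos: [516.4, -12.5, 203.4]
orientation: [2.402, 1.824, -0.231]
ft_force: [-0.2, -0.2, -1.1]
width: 15.5
grasp_force: 30.0
```

```bash
python3 -c "
from h import *
rep()"
```

```text
adv,x,z [186.67   1.05   1.75] F xyz cass [-0.19  0.33 -1.06] Mom [ 0.04 -0.05 -0.04] w 15.489728522956563 t 13.075
```

>>> {"fn": "step_arm", "kwargs": {"plan": [[-1,0.038,0,0.013,0,0,0],[-1,0,0,0,0,0,0]]}}

```text
t: 13.32
ee_pos: [516.7, -12.0, 203.0]
orientation: [2.4, 1.823, -0.234]
ft_force: [-1.3, -6.1, 3.9]
width: 15.1
grasp_force: 30.0
```

```bash
python3 -c "
from h import *
rep()"
```

```text
adv,x,z [187.45   1.25   1.68] F xyz cass [ 0.4  -7.29  0.25] Mom [-1.07 -0.01  0.01] w 15.053147391550487 t 13.325
```

>>> {"fn": "step_arm", "kwargs": {"plan": [[-1,0.038,0,0.013,0,0,0],[-1,0,0,0,0,0,0]]}}

```text
t: 13.58
ee_pos: [516.8, -12.0, 202.8]
orientation: [2.398, 1.822, -0.238]
ft_force: [-4.5, -13.2, 12.1]
width: 15.1
grasp_force: 30.0
```

```bash
python3 -c "
from h import *
rep()"
```

```text
adv,x,z [187.61   1.35   1.58] F xyz cass [ -0.78 -18.1    3.56] Mom [-2.58  0.07  0.14] w 15.13430061093218 t 13.575
```

>>> {"fn": "step_arm", "kwargs": {"plan": [[-1,-0.045,0,-0.016,0,0,0],[-1,0,0,0,0,0,0]]}}

```text
t: 13.82
ee_pos: [516.7, -11.9, 203.0]
orientation: [2.401, 1.823, -0.232]
ft_force: [-1.5, -5.7, 3.7]
width: 15.2
grasp_force: 30.0
```

```bash
python3 -c "
from h import *
rep()"
```

```text
adv,x,z [187.47   1.23   1.75] F xyz cass [ 0.11 -6.92  0.27] Mom [-1.01 -0.01 -0.05] w 15.227248034943779 t 13.825
```

>>> {"fn": "step_arm", "kwargs": {"plan": [[-0.1,0,0,0,0,0,0],[-0.1,0,0,0,0,0,0],[-0.1,0,0,0,0,0,0],[-0.1,0,0,0,0,0,0]]}}

```text
t: 14.32
ee_pos: [516.8, -11.0, 202.6]
orientation: [2.402, 1.824, -0.231]
ft_force: [-0.2, 0.3, 0.6]
width: 39.2
grasp_force: 0.0
```

```bash
python3 -c "
from h import *
rep()"
```

```text
adv,x,z [188.41   1.03   1.78] F xyz cass [-0.3  -0.09  0.68] Mom [ 0.08 -0.11 -0.03] w 39.19459218498043 t 14.325
```

>>> {"fn": "step_arm", "kwargs": {"plan": [[-0.1,0,0,-0.3,0,0,0],[-0.1,0,0,-0.5,0,0,0],[-0.1,0,0,-0.6,0,0,0],[-1,0,0,-0.6,0,0,0],[-1,0,0,0,0,0,0],[-1,0,0,0,0,0,0],[-1,0,0,0,0,0,0]]}}

```text
t: 15.2
ee_pos: [521.1, 7.1, 299.8]
orientation: [2.403, 1.824, -0.234]
ft_force: [-0.1, 0.2, -0.0]
width: 2.9
grasp_force: 0.0
```

```bash
python3 - <<'E'
from h import *
p,M=pose(); H2=H+X+.5*Y+.7*Z; B=np.c_[X,Y,Z]
print('TCP cass',((p-H2)@B+[0,-70,124]).round(1), get_obs()['width'])
print('X,Y,Z in tool',(M.T@B).round(4).tolist())
for n in ('wrist','scene','side'):
    im=snap(n);save(n+'7',im);A=(cloud(im).reshape(-1,3)-H2)@B+[0,-70,124]
    s=(abs(A[:,0])<9)&(abs(A[:,2]-124)<11)&(A[:,1]<-85)&(A[:,1]>-165)
    if s.sum()>5: print(n,'handle',s.sum(),np.percentile(A[s],[2,50,98],axis=0).round(1).tolist())
    s=(abs(A[:,0])<9)&(abs(A[:,2]-124)<11)&(A[:,1]>72)&(A[:,1]<110)
    if s.sum()>3: print(n,'tip',s.sum(),A[s,1].max().round(1))
    s=(A[:,0]<-28)&(A[:,0]>-80)&(A[:,2]>135)&(A[:,2]<200)&(A[:,1]>-103)&(A[:,1]<-84)
    if s.sum()>5: print(n,'catch',s.sum(),np.percentile(A[s],[2,50,98],axis=0).round(1).tolist(), 'line dx/dz',np.polyfit(A[s,2],A[s,0],1).round(3))
E
```

```text
TCP cass [  -0.6 -147.4  200.6] 2.93088329296571
X,Y,Z in tool [[0.0012, 0.9459, 0.3244], [1.0, -0.0006, -0.0019], [-0.0016, 0.3244, -0.9459]]
wrist handle 1099 [[-7.9, -141.2, 124.1], [0.1, -114.5, 129.9], [7.2, -86.5, 132.1]]
wrist catch 699 [[-60.9, -99.1, 136.4], [-51.8, -91.6, 164.3], [-43.6, -84.3, 177.2]] line dx/dz [-0.342  3.663]
scene handle 82 [[-8.6, -143.2, 115.9], [-5.0, -128.6, 125.2], [3.3, -87.4, 129.1]]
scene tip 35 91.8
scene catch 77 [[-62.2, -99.1, 135.5], [-53.9, -92.0, 155.0], [-47.8, -84.4, 173.6]] line dx/dz [-0.311 -5.711]
side handle 110 [[-7.6, -142.4, 119.6], [-3.2, -117.0, 128.2], [7.2, -87.0, 132.5]]
side tip 34 92.2
side catch 61 [[-61.4, -99.0, 136.7], [-52.1, -91.5, 157.5], [-45.4, -84.3, 176.5]] line dx/dz [-0.326 -1.048]
```

>>> {"fn": "step_arm", "kwargs": {"plan": [[-1,0,-0.47,0,0,0,0],[-1,0,-0.47,0,0,0,0],[-1,0,-0.47,0,0,0,0],[-1,0,-0.47,0,0,0,0],[-1,0.252,0,0.403,0,0,0],[-1,0.252,0,0.403,0,0,0],[-1,0.252,0,0.403,0,0,0],[-1,0,0,0,0,0,0],[-1,0,0.1,0,0,0,0],[-1,0,0.1,0,0,0,0],[-1,0,0.1,0,0,0,0],[-1,0,0.1,0,0,0,0],[-1,0,0.1,0,0,0,0],[-1,0,0.1,0,0,0,0],[-1,0,0.1,0,0,0,0],[-1,0,0.1,0,0,0,0],[-1,0,0,0,0,0,0]]}}

```text
t: 17.48
ee_pos: [477.1, 46.2, 234.2]
orientation: [2.402, 1.824, -0.231]
ft_force: [-0.1, -0.2, -0.2]
width: 0.9
grasp_force: 0.0
```

```bash
cat >> h.py <<'E'
def rep2(tag):
    p,M=pose(); H2=H+X+.5*Y+.7*Z; B=np.c_[X,Y,Z];o=get_obs()
    print('TCP cass',((p-H2)@B+[0,-70,124]).round(1),'F',(np.array(o['ft_force'])@B).round(2),o['width'],o['t'])
    for n in ('wrist','scene','side'):
        im=snap(n);save(n+tag,im);A=(cloud(im).reshape(-1,3)-H2)@B+[0,-70,124]
        s=(A[:,0]<40)&(A[:,0]>-80)&(A[:,2]>134.5)&(A[:,2]<200)&(A[:,1]>-101)&(A[:,1]<-79)
        print(n,s.sum(),np.percentile(A[s],[2,50,98],axis=0).round(1).tolist())
        s=(abs(A[:,0])<9)&(abs(A[:,2]-124)<11)&(A[:,1]>72)&(A[:,1]<110)
        if s.sum()>3: print(n,'tip',A[s,1].max().round(1))
E
python3 -c "
from h import *
rep2('8')"
```

```text
TCP cass [-53.4 -92.1 156.8] F [-0.07 -0.15 -0.28] 0.8525311682781034 17.475
wrist 1747 [[-62.9, -95.9, 146.5], [-48.8, -88.6, 183.5], [-23.1, -79.1, 199.3]]
wrist tip 92.2
scene 258 [[-66.8, -100.3, 135.7], [-54.7, -89.5, 171.0], [-29.7, -79.5, 198.2]]
scene tip 91.8
side 252 [[-65.0, -99.0, 137.9], [-50.3, -89.1, 173.1], [-30.3, -79.2, 197.7]]
side tip 92.1
```

>>> {"fn": "step_arm", "kwargs": {"plan": [[-1,0,0.105,0,0,0,0],[-1,0,0.105,0,0,0,0],[-1,0,0.105,0,0,0,0],[-1,0,0.105,0,0,0,0],[-1,0,0.105,0,0,0,0],[-1,0,0.105,0,0,0,0],[-1,0,0.105,0,0,0,0],[-1,0,0.105,0,0,0,0],[-1,0,0.105,0,0,0,0],[-1,0,0.105,0,0,0,0],[-1,0,0.105,0,0,0,0],[-1,0,0,0,0,0,0]]}}

```text
t: 19.12
ee_pos: [532.8, 30.7, 234.3]
orientation: [2.402, 1.823, -0.231]
ft_force: [-0.0, 0.7, 0.6]
width: 0.1
grasp_force: 0.0
```

```bash
python3 -c "
from h import *
rep2('9')"
```

```text
TCP cass [  4.3 -92.2 156.8] F [-0.21  0.33  0.85] 0.12609372095633203 19.125
wrist 2476 [[-21.7, -98.0, 143.6], [2.5, -88.6, 162.5], [22.8, -79.5, 199.1]]
wrist tip 91.7
scene 284 [[-23.5, -100.3, 139.1], [-5.8, -90.5, 161.4], [17.8, -79.5, 198.5]]
scene tip 91.7
side 280 [[-22.5, -99.9, 138.8], [-3.5, -89.5, 163.9], [20.0, -79.2, 198.3]]
side tip 91.3
```

>>> {"fn": "step_arm", "kwargs": {"plan": [[-1,-0.013,0.011,0.038,0,0,0],[-1,-0.013,0.011,0.038,0,0,0],[-1,-0.013,0.011,0.038,0,0,0],[-1,-0.013,0.011,0.038,0,0,0],[-1,-0.013,0.011,0.038,0,0,0],[-1,-0.013,0.011,0.038,0,0,0],[-1,-0.013,0.011,0.038,0,0,0],[-1,0,0,0,0,0,0]]}}

```text
t: 20.27
ee_pos: [534.4, 23.2, 222.4]
orientation: [2.402, 1.824, -0.231]
ft_force: [0.5, 1.3, 4.3]
width: 0.8
grasp_force: 1.9
```

```bash
python3 -c "
from h import *
rep2('10')"
```

```text
TCP cass [  7.8 -92.2 143.1] F [ 0.13 -0.92  4.41] 0.8193653243515784 20.275
wrist 2978 [[-17.9, -99.1, 140.7], [7.6, -89.3, 145.2], [30.8, -79.4, 195.4]]
scene 273 [[-18.6, -100.5, 136.5], [-1.4, -92.2, 156.3], [28.6, -79.7, 197.1]]
scene tip 91.7
side 288 [[-21.0, -100.5, 138.0], [1.6, -91.3, 159.2], [30.3, -79.6, 197.9]]
side tip 91.5
```

>>> {"fn": "step_arm", "kwargs": {"plan": [[-1,-0.013,0,0.038,0,0,0],[-1,0,0,0,0,0,0]]}}

```text
t: 20.68
ee_pos: [534.5, 22.9, 221.7]
orientation: [2.403, 1.823, -0.228]
ft_force: [-3.1, 6.5, 13.1]
width: 0.8
grasp_force: 6.8
```

```bash
python3 -c "
from h import *
rep2('11')"
```

```text
TCP cass [  8.1 -92.1 142.4] F [-4.68 -1.88 14.06] 0.8412638644522749 20.675
wrist 3001 [[-18.1, -99.1, 140.3], [7.3, -89.2, 144.6], [30.8, -79.3, 194.8]]
scene 271 [[-17.5, -100.4, 136.3], [-0.8, -91.9, 156.4], [28.4, -79.7, 197.6]]
scene tip 91.7
side 289 [[-18.9, -100.5, 138.0], [1.7, -91.3, 157.5], [30.4, -79.4, 198.4]]
side tip 92.3
```

>>> {"fn": "step_arm", "kwargs": {"plan": [[-1,0.02,0,-0.06,0,0,0],[-1,0.1,0,-0.3,0,0,0],[-1,0,0,-0.6,0,0,0],[-1,0,0,-0.6,0,0,0],[-1,0,0,-0.6,0,0,0],[-1,0,0,0,0,0,0],[-1,0,0,0,0,0,0]]}}

```text
t: 21.7
ee_pos: [540.5, 47.6, 324.5]
orientation: [2.402, 1.824, -0.233]
ft_force: [-0.4, 0.5, -0.9]
width: 0.4
grasp_force: 0.0
```

```bash
python3 - <<'E'
from h import *
rep2('12')
H2=H+X+.5*Y+.7*Z; B=np.c_[X,Y,Z]
for n in ('wrist12','side12','scene12'):
    im=load(n);A=(cloud(im).reshape(-1,3)-H2)@B+[0,-70,124]
    s=(A[:,0]<26)&(A[:,0]>-13)&(A[:,2]>130)&(A[:,2]<155)&(A[:,1]>-98)&(A[:,1]<-84); print(n,s.sum(),'flange z vs x',np.polyfit(A[s,0],A[s,2],1).round(3))
im=load('wrist12');cv2.imwrite('pics/w12.png',im['pixels'][:,:,::-1])
E
```

```text
TCP cass [   7.2 -121.4  244.1] F [-0.56  0.73 -0.57] 0.43335023462823546 21.7
wrist 1059 [[-20.5, -99.1, 140.4], [7.0, -89.3, 141.8], [30.4, -79.4, 145.8]]
wrist tip 93.0
scene 130 [[-18.2, -98.4, 136.5], [5.7, -88.7, 138.8], [30.4, -79.5, 142.8]]
scene tip 91.7
side 137 [[-24.8, -100.2, 137.8], [7.3, -88.7, 141.4], [30.9, -79.2, 144.9]]
side tip 92.7
wrist12 557 flange z vs x [-4.00000e-03  1.41916e+02]
side12 63 flange z vs x [ -0.    141.297]
scene12 66 flange z vs x [  0.    138.796]
```

View pics/w12.png

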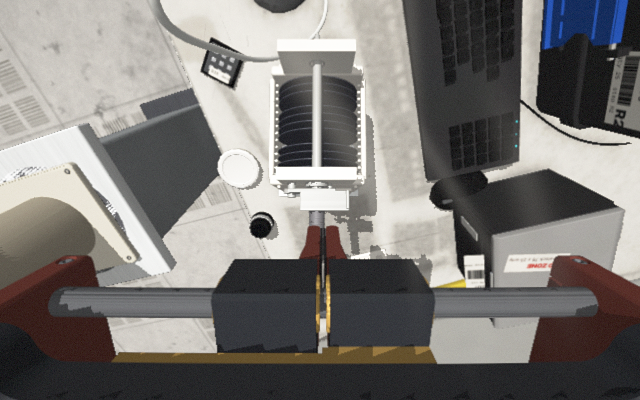

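The rod lies through both walls above the wafers, from (318,62) to (318,175). The catch flange is flat across it at (323,200): slope about 0, z about 141, so it is shut. The bystanders look undisturbed, and the robot is touching nothing.

```bash
python3 -c "
from h import *
print(ctrl.close_job())"
```

```text
the job is handed in; nothing more can be done
None
```

The keeper rod is home through both end walls, the catch is fully shut behind its collar, the wafers and bystanders were not touched, and the job was handed in at about 22 s.

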